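# Reload the irrigation disc filter

## Task

Reload the irrigation filter: while the yellow carrier is still raised, thread the red filter disc down over the white spine onto it, then the black disc on top of the red one. Then push the stack down together until the carrier is fully home on the grey foot, let go, and leave the plant pot, cups, bottle and saucer where they are.

Things in the scene. Friction and masses are not known exactly. Their poses are not given: they have to be found in the camera images.
- red_disc_center (a point): Centre (half-way up, on the axis) of the loose red filter disc: a thick plastic ring, 64 mm outside diameter, 34 mm bore, 34 mm high, about 90 g, lying flat on the table with its bore upright. z is its axis; either face may be up.
- black_disc_center (a point): Centre (half-way up, on the axis) of the loose black filter disc, same size and mass as the red one, lying flat on the table. The two discs may have swapped places.
- spine_tip (a point): Top of the filter's fixed white upright spine, on its axis, 128 mm above the table. The spine is 26 mm in diameter with its last 10 mm tapering to 16 mm; it rises from a grey round foot (110 mm wide, 20 mm high, with two black pipe stubs along the foot's x axis reaching 74 mm from the spine) that is screwed to the table. z is up.
- carrier_top (a point): Centre of the upper face, on the spine's axis, of the yellow carrier, a ring 60 mm wide and 10 mm thick that slides on the spine and starts raised. Fully home this point is 30 mm above the table; two discs on it then reach 98 mm, with the last 30 mm of the spine sticking out above them.
- carrier_part (a joint): Height in m of the yellow carrier above its home: 0 is fully home on the foot, 0.028 to 0.040 at the start. It slides stiffly (a tight seal): it takes about 10 N to push it down, and it stays wherever it is left, also under the weight of the discs.
- plant_pot: Loose bystander: black nursery pot, 106 mm wide at the rim and 102 mm tall, with a small leafy plant to 240 mm; origin at the centre of its underside.
- cup_stack: Loose bystander: stack of red cups, 90 mm wide and 139 mm tall; origin at the centre of its underside.
- feed_bottle: Loose bystander: white bottle with a blue cap, 64 mm in diameter and 150 mm tall; origin at the centre of its underside.
- saucer: Loose bystander: flat green plant saucer, 170 mm across and 25 mm high; origin at the centre of its underside.
There are look-alikes about, which are no part of the job. Of the things that look like the part that bears black_disc_center, take the one that is farthest to the robot's left at the start. What is meant by the part that bears red_disc_center is not purple, and is the smaller of those in its own colour.

How it is judged:
On the way, in this order (a step that is already met when the one before it is completed fails the run):
1. The red disc is threaded on the spine and lies on the carrier, which is still raised by more than 10 mm (z of red_disc_center in the frame of carrier_top between 0.013 and 0.021 m and horizontal distance between red_disc_center and spine_tip below 0.008 m and angle between the z axis of red_disc_center and the z axis of spine_tip, either way round below 0.1 rad and value of joint carrier_part above 0.01 m), for 0.2 s.
2. The black disc is threaded on top of the red one, with the carrier still raised by more than 10 mm (all of step 1 and z of black_disc_center in the frame of carrier_top between 0.046 and 0.056 m and horizontal distance between black_disc_center and spine_tip below 0.008 m and angle between the z axis of black_disc_center and the z axis of spine_tip, either way round below 0.1 rad), for 0.2 s.
At the end, for the whole second after the job is handed in: The carrier is home (within 3 mm), the red disc lies flat on it and the black disc flat on the red one (heights within 4 and 5 mm, tilt under 0.1 rad, centres within 8 mm of the spine's axis), nothing touched by the robot (value of joint carrier_part below 0.003 m and z of red_disc_center in the frame of carrier_top between 0.013 and 0.021 m and horizontal distance between each of red_disc_center, black_disc_center and spine_tip below 0.008 m and angle between the z axis of each of red_disc_center, black_disc_center and the z axis of spine_tip, either way round below 0.1 rad and z of black_disc_center in the frame of carrier_top between 0.046 and 0.056 m).
It fails at once if the plant pot is moved more than 25 mm (distance of plant_pot from where it was at the start of the episode above 0.025 m).
It fails at once if the cup stack is moved more than 25 mm (distance of cup_stack from where it was at the start of the episode above 0.025 m).
It fails at once if the feed bottle is moved more than 25 mm (distance of feed_bottle from where it was at the start of the episode above 0.025 m).
It fails at once if the saucer is moved more than 25 mm (distance of saucer from where it was at the start of the episode above 0.025 m).
It also fails if it takes over 67 s, if anything falls off the work surface, if the arm or the gripper's body presses on something with over 40 N, if the wrist force passes 120 N, or if a joint passes its speed limit or range.

## Robot

A 6-joint arm with a two-finger parallel gripper is mounted at the origin on the work surface. World frame = base frame: x ahead of the robot, y to its left, z up, the work surface at z = 0. Lengths are in m, angles in rad, forces in N, time in s.
With the tool pointing down it reaches from about 0.275 to 0.875 m from the base axis. Payload 12.5 kg.
Tool frame: the origin (TCP) lies at the very end of the fingers, on their centre line; the grasp point (between the pads) lies 19 mm behind it; x points along the fingers, y is the direction in which the jaws open and shut, and the axes are right-handed (so a half turn about x gives the same grasp; the last joint's range is limited). The gripper opens to 85 mm and grips with 20 to 120 N. Pads are 22 mm wide; open, the fingers measure 114 mm over their backs; the gripper's body (76 mm by 85 mm) begins 54 mm behind the grasp point. The pads swing forward as they close: fully open they stand 13 mm farther back than shut.
Start: joints at [1.18, 0.351, 1.652, -0, 1.139, -0.085], TCP at [0.166, 0.524, 0.231] pointing down, gripper open.
Joint ranges: [-2.75, 2.75], [-0.79, 2.1], [0.01, 2.65], [-1.57, 4.71], [0.07, 3.14], [-2.87, 2.87]. Speed limits (rad/s): [2.22, 2.22, 2.79, 3.14, 3.14, 3.14].

## Interface

Orientations are given as a 3x3 rotation matrix whose columns are the frame's x, y, z axes.
In Python, from bench import manip gives the robot as it stands. Calls block until the motion is done:
- manip.move_ptp(position, orientation): joint-space move of the TCP to a pose.
- manip.move_l(position, attitude=None, max_speed=0.15): straight line of the TCP; attitude=None keeps the orientation; max_speed is the mean speed in m/s.
- manip.move_j(angles): joint-space move.
- manip.set_gripper(opening, effort=None): opening from 0.0 (shut) to 1.0 (fully open); effort is the grip in N (None keeps the last); returns when the fingers have stopped.
- manip.dwell(seconds).
- manip.inverse_kinematics(position, orientation): joint angles nearest the present ones, or None.
- manip.grab_frame(name): name is "side" or "top"; returns (picture, depth): 384x512x3 uint8, red, green, blue; 384x512 float32, m along the optical axis (not along the pixel's ray), 0 where there is no reading.
- manip.get_calibration(name): a dict with "camera_matrix" (3x3 intrinsics, pixels), "R" (3x3) and "t" (3): a world point X has camera coordinates R X + t. Camera axes: x right, y down, z forward; pixel columns grow to the right and rows downward; lengths in m; the calibration is good to about 2 mm. A picture is of the moment at which its call begins. get_calibration takes no time and is no camera call.
A pose or a line that the arm cannot do raises manip.Unreachable and nothing moves.
- manip.sign_off(): hands the job in, once; it reports no verdict.
Trained networks look in the newest picture that a camera, given by its name, has taken for a name from the list of things; names that differ only in an ending like _2 or _b are one class to them, and where a whole thing is asked for, a point or a joint stands for the part that bears it (a point fixed in the world has none). Each returns a list of dicts, best first, with "confidence" (0 to 1); they miss things now and then, are a little off and sometimes report something else, mostly with a low value. They report only what shows in the picture. A call takes as long as a camera call. They do not tell look-alikes from the thing itself.
- manip.look_for(camera, name): "at" ([x, y, z] in m, in world coordinates, good to about 4 mm: the middle of the surface that is visible of it).
Readings, each from a call of its own:
- manip.current_time(): time.
- manip.current_qpos(): joint angles.
- manip.current_joint_vel(): joint speeds.
- manip.current_joint_torque(): joint torques, N m.
- manip.current_ee_pos(): TCP position.
- manip.current_tcp_rot(): TCP orientation.
- manip.current_force(): force on the tool from outside, world axes, zero at the start.
- manip.current_ft_torque(): the same for the moment, N m.
- manip.current_grip_width(): opening from 0.0 (shut) to 1.0 (fully open).
Only numpy, scipy, OpenCV 4.12 (cv2) and the standard library are available. Lean on these libraries where they do the work, as an engineer would, in place of code of your own. Each camera call takes 0.05 s, during which the arm holds its last target.

## Working session

There is one attempt and no reset: what is moved stays moved. The work goes in short steps, each a Python script; the robot and the scene stay as the last script left them, time stands still between calls to the robot, and variables do not carry over. Pictures are saved under pics/ and viewed, and the job is handed in when it is done.

```bash
ls; mkdir -p pics; python3 - <<'E'
from bench import manip
import cv2, numpy as np
for c in("top","side"):
    p,d=manip.grab_frame(c); cv2.imwrite(f"pics/{c}0.png",p[:,:,::-1]); np.save(f"pics/{c}0.npy",d)
    k=manip.get_calibration(c); print(c,k)
    for n in["red_disc_center","black_disc_center","spine_tip","carrier_top","plant_pot","cup_stack","feed_bottle","saucer"]:
        print(n,[(np.round(r["at"],3).tolist(),round(r["confidence"],2)) for r in manip.look_for(c,n)])
print(manip.current_time(),manip.current_tcp_rot())
E
```

```text
pics
top {'camera_matrix': array([[390.10233697,   0.        , 261.5273752 ],
       [  0.        , 390.10233697, 194.38283914],
       [  0.        ,   0.        ,   1.        ]]), 'R': array([[ 0.0264813 , -0.99963399,  0.00553467],
       [-0.98628089, -0.02702921, -0.16284789],
       [ 0.16293789, -0.00114631, -0.98663566]]), 't': array([-0.00801028,  0.58528028,  1.2195135 ])}
red_disc_center [([0.656, -0.329, 0.035], 0.78), ([0.555, -0.267, 0.034], 0.75), ([0.503, 0.49, 0.158], 0.22)]
black_disc_center [([0.555, 0.119, 0.034], 0.74), ([0.49, 0.221, 0.035], 0.67), ([0.435, 0.11, 0.034], 0.59)]
spine_tip [([0.578, -0.045, 0.022], 0.93), ([0.485, 0.221, 0.036], 0.19)]
carrier_top [([0.577, -0.045, 0.059], 0.43)]
plant_pot [([0.503, 0.496, 0.16], 0.83)]
cup_stack [([0.523, -0.48, 0.137], 0.69)]
feed_bottle [([0.36, 0.514, 0.102], 0.74)]
saucer [([0.773, -0.039, 0.005], 0.81)]
side {'camera_matrix': array([[457.02669281,   0.        , 254.71304351],
       [  0.        , 457.02669281, 187.78897614],
       [  0.        ,   0.        ,   1.        ]]), 'R': array([[ 0.69517517, -0.7
[... 169 characters left out ...]
5])}
red_disc_center [([0.542, -0.268, 0.03], 0.88), ([0.421, -0.339, 0.041], 0.76), ([0.644, -0.337, 0.028], 0.59)]
black_disc_center [([0.55, 0.107, 0.025], 0.76), ([0.432, 0.099, 0.027], 0.56), ([0.483, 0.212, 0.029], 0.53)]
spine_tip [([0.569, -0.062, 0.023], 0.8), ([0.481, 0.214, 0.028], 0.51)]
carrier_top [([0.781, -0.026, 0.015], 0.72), ([0.54, -0.27, 0.029], 0.43)]
plant_pot [([0.503, 0.491, 0.106], 0.84)]
cup_stack [([0.5, -0.504, 0.119], 0.84)]
feed_bottle [([0.348, 0.507, 0.086], 0.68)]
saucer [([0.783, -0.026, 0.013], 0.89)]
0.9 [[-1.67560654e-06  3.01062702e-01  9.53604346e-01]
 [ 3.89476821e-05  9.53604346e-01 -3.01062702e-01]
 [-9.99999999e-01  3.66362163e-05 -1.33235601e-05]]
```

View pics/top0.png

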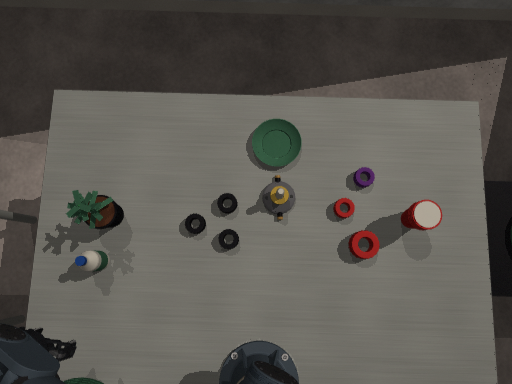

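View pics/side0.png

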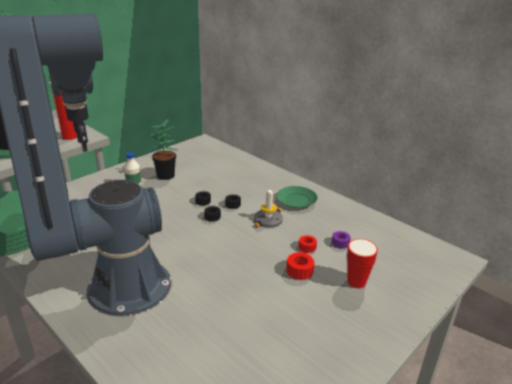

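The small red ring is at top-view pixel (344,208), next to a purple look-alike and a bigger red ring. The leftmost black ring is at (195,224), and the spine is at about (279,193). Next I'll refine these centres from the depth.

```bash
cat > h.py <<'E'
from bench import manip
import numpy as np, cv2
from scipy.optimize import least_squares
def cloud(c="top",d=None,p=None):
    if d is None: p,d=manip.grab_frame(c)
    k=manip.get_calibration(c); K=k["camera_matrix"]
    v,u=np.mgrid[:d.shape[0],:d.shape[1]]
    X=np.stack([(u-K[0,2])/K[0,0]*d,(v-K[1,2])/K[1,1]*d,d],-1)
    W=(X-k["t"])@k["R"]; W[d==0]=np.nan
    return p,W
def proj(c,X):
    k=manip.get_calibration(c); x=k["R"]@np.array(X)+k["t"]; x=k["camera_matrix"]@x; return x[:2]/x[2]
def rayz(c,uv,z):
    k=manip.get_calibration(c); r=k["R"].T@np.linalg.inv(k["camera_matrix"])@np.array([uv[0],uv[1],1.]); o=-k["R"].T@k["t"]
    return o+r*(z-o[2])/r[2]
E
python3 - <<'E'
from h import *
for c in("top","side"):
    d=np.load(f"pics/{c}0.npy"); p=cv2.imread(f"pics/{c}0.png")
    _,W=cloud(c,d,p)
    for n,x,y in(("red",.555,-.267),("black",.488,.22)):
        r=np.hypot(W[...,0]-x,W[...,1]-y)
        m=(r<.045)&(W[...,2]>.028)&(W[...,2]<.045)
        P=W[m]; 
        mm=(r<.05)&(W[...,2]>.012)
        q=np.argwhere(m)[:,::-1].astype(np.float32)
        print(c,n,m.sum(),"z",np.median(P[:,2]),P[:,2].std(),"mean",P.mean(0),"mid",(P.min(0)+P.max(0))/2,"ext",np.ptp(P,axis=0)[:2])
        cc,_=cv2.minEnclosingCircle(P[:,:2].astype(np.float32)); print("  enc",cc,_)
    r=np.hypot(W[...,0]-.577,W[...,1]+.045)
    for lo,hi in((.04,.08),(.08,.11),(.11,.124),(.124,.14),(.015,.025)):
        m=(r<.065)&(W[...,2]>lo)&(W[...,2]<hi); P=W[m]
        if len(P): print(c,lo,len(P),np.median(P,0),P.min(0),P.max(0))
    u,v=proj(c,[.577,-.045,.08]); u,v=int(u),int(v)
    cv2.imwrite(f"pics/crop_{c}.png",np.hstack([cv2.resize(p[v-30:v+30,u-30:u+30],(390,390),interpolation=0)]+[cv2.resize(p[int(b)-30:int(b)+30,int(a)-30:int(a)+30],(200,200),interpolation=0).repeat(1,0) for a,b in()] ))
    print(u,v)
E
```

```text
top red 217 z 0.03325793741567536 0.0025565654303500657 mean [ 0.55252318 -0.26349898  0.03346035] mid [ 0.55203082 -0.26492998  0.03467178] ext [0.0630608  0.06374842]
  enc (0.5518177151679993, -0.26429659128189087) 0.03272559866309166
top black 221 z 0.034290771892947394 0.0023982221359964747 mean [0.48745335 0.22350382 0.03425118] mid [0.48795815 0.22280492 0.03466747] ext [0.05955226 0.06184965]
  enc (0.4875313937664032, 0.22329942882061005) 0.03231881931424141
top 0.04 194 [ 0.57719739 -0.04609892  0.05895622] [ 0.55378264 -0.07765626  0.04862112] [ 0.61335969 -0.01939495  0.07461285]
top 0.08 12 [ 0.57369671 -0.0458361   0.09404201] [ 0.57144674 -0.05932529  0.0807392 ] [ 0.57850397 -0.0370723   0.10913844]
top 0.11 24 [ 0.5789446  -0.04740071  0.12013017] [ 0.57129616 -0.06074572  0.1107117 ] [ 0.5951591  -0.03624625  0.12338731]
top 0.124 34 [ 0.58399661 -0.04810424  0.12728207] [ 0.5720285  -0.05747062  0.12493664] [ 0.59357363 -0.03905051  0.13126219]
top 0.015 528 [ 0.57374926 -0.04645114  0.01957944] [ 0.51278925 -0.1008322   0.01504598] [0.64067343 0.00582609 0.0247550
[... 428 characters left out ...]
48364591598511, 0.21932439506053925) 0.03530208766460419
side 0.04 128 [ 0.57030713 -0.05707593  0.05885863] [ 0.54821674 -0.07779362  0.04795042] [ 0.60836603 -0.01922834  0.0799366 ]
side 0.08 43 [ 0.57293881 -0.05440042  0.09601817] [ 0.56434386 -0.06276879  0.08040273] [ 0.59173663 -0.04222446  0.10983063]
side 0.11 27 [ 0.57566507 -0.05369281  0.11855718] [ 0.5671896  -0.0615305   0.11097577] [ 0.59062547 -0.03926621  0.1231305 ]
side 0.124 12 [ 0.57635607 -0.04761817  0.1275606 ] [ 0.56936816 -0.05597184  0.12435576] [ 0.58747708 -0.04438733  0.1324949 ]
side 0.015 272 [ 0.56782039 -0.05966975  0.01920168] [ 0.51423327 -0.10648355  0.01501153] [0.64075047 0.00130513 0.02498774]
267 201
```

```bash
cd pics; python3 -c "
import cv2,numpy as np
cv2.imwrite('crops.png',np.hstack([cv2.imread('crop_top.png'),cv2.imread('crop_side.png')]))"
```

```text
(no output)
```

View pics/crops.png

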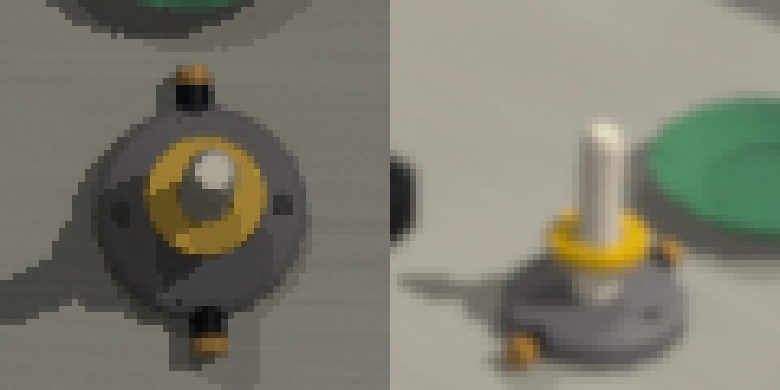

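The crops show a white spine tip leaning away from the camera, the yellow carrier at about z 0.059 (raised about 29 mm), and the foot's stubs along world x. Next I'll fit the silhouettes in both cameras to get sub-pixel centres.

```bash
python3 - <<'E'
from h import *
def hullc(pts):
    h=cv2.convexHull(np.float32(pts)); M=cv2.moments(h); return np.array([M["m10"],M["m01"]])/M["m00"],M["m00"]
def model(c,x,y,R,z0,z1):
    a=np.linspace(0,2*np.pi,60)
    return hullc([proj(c,[x+R*np.cos(t),y+R*np.sin(t),z]) for t in a for z in(z0,z1)])
def fit(c,mask,g,R,z0,z1,n):
    k,l,st,ce=cv2.connectedComponentsWithStats(mask.astype(np.uint8))
    u=proj(c,[*g,(z0+z1)/2]); i=1+np.argmin(np.linalg.norm(ce[1:]-u,axis=1)-1e-3*st[1:,4].clip(0,3000))
    q=np.argwhere(l==i)[:,::-1]
    # pixel corners
    q=np.concatenate([q+np.array(o) for o in((.5,.5),(-.5,.5),(.5,-.5),(-.5,-.5))])
    m,A=hullc(q)
    s=least_squares(lambda p:model(c,*p,R,z0,z1)[0]-m,g)
    print(c,n,np.round(s.x,4),"area",A,model(c,*s.x,R,z0,z1)[1])
for c in("top","side"):
    p=cv2.imread(f"pics/{c}0.png"); hsv=cv2.cvtColor(p,cv2.COLOR_BGR2HSV); H,S,V=[hsv[...,i].astype(int) for i in range(3)]
    fit(c,((H<8)|(H>172))&(S>150)&(V>60),(.552,-.265),.032,0,.034,"red")
    fit(c,(V<40),(.488,.222),.032,0,.034,"black")
    fit(c,(H>18)&(H<32)&(S>120)&(V>60),(.577,-.046),.030,.049,.059,"carrier")
    for hh in((.064,),): fit(c,(H>18)&(H<32)&(S>120)&(V>60),(.577,-.046),.030,hh[0]-.01,hh[0],"carrier z.064")
k=manip.get_calibration("top");print(-k["R"].T@k["t"])
d=np.load("pics/top0.npy"); p=cv2.imread("pics/top0.png"); _,W=cloud("top",d,p)
hsv=cv2.cvtColor(p,cv2.COLOR_BGR2HSV)
m=(hsv[...,0]>18)&(hsv[...,0]<32)&(hsv[...,1]>120)&(np.hypot(W[...,0]-.577,W[...,1]+.045)<.05)
z=W[m][:,2];print("carrier z",np.percentile(z,[10,25,50,75,90]),len(z))
# spine tip pixel candidates
for t in((.577,-.046,.128),(.58,-.046,.128),(.575,-.049,.128)): print(t,proj("top",t),proj("side",t))
# foot by depth
m=(np.hypot(W[...,0]-.577,W[...,1]+.045)<.07)&(W[...,2]>.01)&(np.abs(W[...,1]+.046)>.02);P=W[m];
print("foot y range",np.percentile(P[:,1],[1,99]))
E
```

```text
Traceback (most recent call last):
  File "h.py", line 12, in proj
    k=manip.get_calibration(c); x=k["R"]@np.array(X)+k["t"]; x=k["camera_matrix"]@x; return x[:2]/x[2]
ValueError: time passes only in moves, steps and waits
```

```bash
sed -i 's/manip.get_calibration(c)/CAL[c]/; ' h.py; sed -i '3a CAL={c:manip.get_calibration(c) for c in("top","side")}' h.py
cat >> h.py <<'E'
def hullc(pts):
    h=cv2.convexHull(np.float32(pts)); M=cv2.moments(h); return np.array([M["m10"],M["m01"]])/M["m00"],M["m00"]
def model(c,x,y,R,z0,z1):
    a=np.linspace(0,2*np.pi,60)
    return hullc([proj(c,[x+R*np.cos(t),y+R*np.sin(t),z]) for t in a for z in(z0,z1)])
def fit(c,mask,g,R,z0,z1,n):
    k,l,st,ce=cv2.connectedComponentsWithStats(mask.astype(np.uint8))
    u=proj(c,[*g,(z0+z1)/2]); i=1+np.argmin(np.linalg.norm(ce[1:]-u,axis=1)-1e-2*st[1:,4].clip(0,3000))
    q=np.argwhere(l==i)[:,::-1]
    q=np.concatenate([q+np.array(o) for o in((.5,.5),(-.5,.5),(.5,-.5),(-.5,-.5))])
    m,A=hullc(q)
    s=least_squares(lambda p:model(c,*p,R,z0,z1)[0]-m,g,diff_step=1e-2)
    print(c,n,np.round(s.x,4),"area",A,model(c,*s.x,R,z0,z1)[1]); return s.x
E
python3 - <<'E'
from h import *
for c in("top","side"):
    p=cv2.imread(f"pics/{c}0.png"); hsv=cv2.cvtColor(p,cv2.COLOR_BGR2HSV); H,S,V=[hsv[...,i].astype(int) for i in range(3)]
    fit(c,((H<8)|(H>172))&(S>150)&(V>60),(.552,-.265),.032,0,.034,"red")
    fit(c,(V<40),(.488,.222),.032,0,.034,"black")
    for zt in(.059,.064): fit(c,(H>18)&(H<32)&(S>120)&(V>60),(.577,-.046),.030,zt-.01,zt,f"carrier{zt}")
k=CAL["top"];print(-k["R"].T@k["t"])
d=np.load("pics/top0.npy"); p=cv2.imread("pics/top0.png"); _,W=cloud("top",d,p)
hsv=cv2.cvtColor(p,cv2.COLOR_BGR2HSV)
m=(hsv[...,0]>18)&(hsv[...,0]<32)&(hsv[...,1]>120)&(np.hypot(W[...,0]-.577,W[...,1]+.045)<.05)
z=W[m][:,2];print("carrier z",np.percentile(z,[10,25,50,75,90]),len(z))
for t in((.577,-.046,.128),(.58,-.046,.128)): print(t,proj("top",t),proj("side",t))
m=(np.hypot(W[...,0]-.577,W[...,1]+.045)<.07)&(W[...,2]>.01);P=W[m];
print("foot y range",np.percentile(P[:,1],[1,99]))
for c in("top","side"):
    p=cv2.imread(f"pics/{c}0.png");o=[]
    for X in((.577,-.046,.128),(.552,-.265,.017),(.488,.222,.017)):
        u,v=proj(c,X).astype(int); o.append(cv2.resize(p[v-14:v+14,u-14:u+14],(260,260),interpolation=0)); print(c,u-14,v-14)
    cv2.imwrite(f"pics/z_{c}.png",np.hstack(o))
cv2.imwrite("pics/z.png",np.vstack([cv2.imread("pics/z_top.png"),cv2.imread("pics/z_side.png")]))
E
```

```text
top red [ 0.5542 -0.266 ] area 321.0 339.7763766616117
top black [0.4876 0.2234] area 344.0 335.47961059445515
top carrier0.059 [ 0.5846 -0.0488] area 290.0 276.03483767225407
top carrier0.064 [ 0.5838 -0.0485] area 290.0 278.2669583039824
side red [ 0.4734 -0.304 ] area 1043.5 332.9665654920973
side black [0.4807 0.2197] area 146.0 216.50086822663434
side carrier0.059 [ 0.58   -0.0516] area 129.0 140.58474295726046
side carrier0.064 [ 0.574  -0.0568] area 129.0 142.10291375825182
[0.37875793 0.00921026 1.2985715 ]
carrier z [0.05591201 0.05712647 0.058869   0.06064941 0.06229187] 189
(0.577, -0.046, 0.128) [279.25707093 193.26408429] [267.87934304 190.6532856 ]
(0.58, -0.046, 0.128) [279.27586626 192.29277331] [268.42504469 190.37216837]
foot y range [-0.09817952  0.00261551]
top 265 179
top 329 194
top 181 209
side 253 176
side 293 229
side 189 183
```

View pics/z.png

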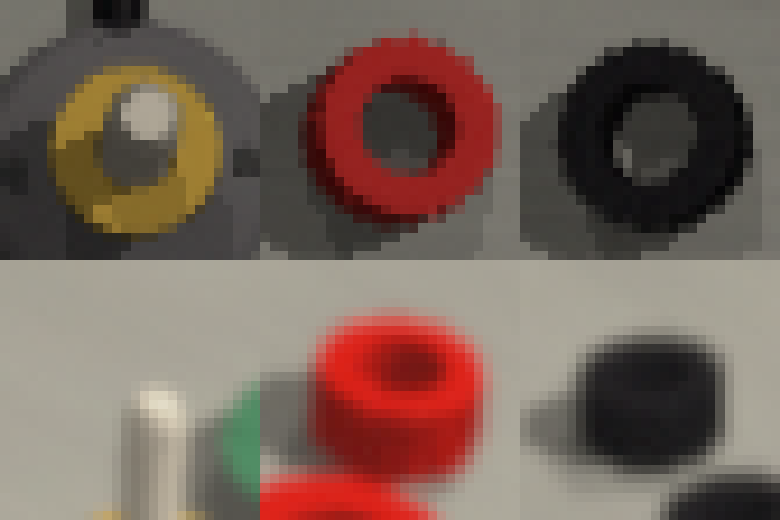

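```bash
python3 - <<'E'
from h import *
for c in("top","side"):
    p=cv2.imread(f"pics/{c}0.png"); hsv=cv2.cvtColor(p,cv2.COLOR_BGR2HSV); H,S,V=[hsv[...,i].astype(int) for i in range(3)]
    for s,v in((120,30),(150,40),(150,80)):
        m=((H<8)|(H>172))&(S>s)&(V>v)
        if c=="side": m[252:]=0
        fit(c,m,(.552,-.265),.032,0,.034,"red %d"%v)
    for v in(40,55,65,75,85): fit(c,(V<v),(.488,.222),.032,0,.034,"black %d"%v)
E
```

```text
top red 30 [ 0.5535 -0.2657] area 347.5 339.77923071943223
top red 40 [ 0.5533 -0.2649] area 336.0 339.6777180477511
top red 80 [ 0.5551 -0.2663] area 311.0 339.77770732622594
top black 40 [0.4876 0.2234] area 344.0 335.47961059445515
top black 55 [0.4854 0.2243] area 372.0 335.72040510491934
top black 65 [0.485  0.2249] area 406.0 335.81429529353045
top black 75 [0.4822 0.2321] area 501.5 337.03055334161036
top black 85 [0.4813 0.2324] area 518.5 337.13666111184284
side red 30 [ 0.5503 -0.2636] area 293.5 299.3533589441795
side red 40 [ 0.5507 -0.2645] area 270.5 299.4981156180147
side red 80 [ 0.5507 -0.2645] area 270.5 299.4981156180147
side black 40 [0.4807 0.2197] area 146.0 216.50086822663434
side black 55 [0.4823 0.2215] area 162.0 215.96174929279368
side black 65 [0.4817 0.2222] area 176.0 215.94182127935346
side black 75 [0.4804 0.2215] area 187.5 216.28102952975314
side black 85 [0.4799 0.2207] area 203.0 216.49326747085433
```

```bash
cat >> h.py <<'E'
def rot(a): # jaw direction angle a from +x in world; tool down
    y=np.array([np.cos(a),np.sin(a),0]); x=np.array([0,0,-1.]); return np.stack([x,y,np.cross(x,y)],1)
JY=rot(np.pi/2); JX=rot(0.); JXm=rot(np.pi)
def st(n=""): print(n,"t",round(manip.current_time(),2),"p",np.round(manip.current_ee_pos(),4),"F",np.round(manip.current_force(),1),"w",round(manip.current_grip_width(),3))
E
python3 - <<'E'
from h import *
st()
manip.move_l([.166,.524,.30],max_speed=.3)
q=np.array(manip.current_qpos()); q[0]=.4; manip.move_j(q); st()
for n,P in(("red",(.552,-.2645,.005)),("sp",(.5825,-.05,.06)),("black",(.484,.2225,.005))):
  for m,R in(("JY",JY),("JX",JX),("JXm",JXm)):
    s=manip.inverse_kinematics(P,R); print(n,m,None if s is None else np.round(s,2))
E
```

```text
t 0.9 p [0.1656 0.5245 0.2313] F [-0.   0.5  0.4] w 1.0
 t 2.82 p [0.4862 0.257  0.3011] F [-0.   0.2 -0.8] w 1.001
red JY [-0.52  0.76  1.61 -0.    0.77 -2.09]
red JX [-0.52  0.76  1.61 -0.    0.77 -0.52]
red JXm [-0.52  0.76  1.61 -0.    0.77  2.62]
sp JY [-0.17  0.63  1.68 -0.    0.83 -1.74]
sp JX [-0.17  0.63  1.68 -0.    0.83 -0.17]
sp JXm None
black JY [ 0.34  0.66  1.83 -0.    0.65 -1.23]
black JX [ 0.34  0.66  1.83 -0.    0.65  0.34]
black JXm [ 0.34  0.66  1.83 -0.    0.65 -2.8 ]
```

```bash
python3 - <<'E'
from h import *
r=(.552,-.2645)
manip.move_ptp([*r,.10],JY); manip.move_l([*r,.005],max_speed=.12)
st("down"); manip.set_gripper(0.0,25); st("grip y")
manip.set_gripper(1.0); manip.move_l([*r,.06],max_speed=.2); manip.move_ptp([*r,.06],JX); manip.move_l([*r,.005],max_speed=.12)
manip.set_gripper(0.0,25); st("grip x"); manip.set_gripper(1.0)
manip.move_l([*r,.10],max_speed=.25)
manip.move_ptp([.45,.0,.25],JX)
for c in("top","side"):
    p,d=manip.grab_frame(c); cv2.imwrite(f"pics/{c}1.png",p[:,:,::-1]); np.save(f"pics/{c}1.npy",d)
    p=p[:,:,::-1].copy()
    hsv=cv2.cvtColor(p,cv2.COLOR_BGR2HSV); H,S,V=[hsv[...,i].astype(int) for i in range(3)]
    for s,v in((120,30),(150,40),(150,80)):
        m=((H<8)|(H>172))&(S>s)&(V>v)
        if c=="side": m[252:]=0
        fit(c,m,(.552,-.265),.032,0,.034,"red %d"%v)
st()
E
```

```text
down t 5.78 p [ 0.5525 -0.2647  0.0057] F [-0.4  0.1 -0.5] w 1.002
grip y t 6.12 p [ 0.5525 -0.2647  0.0061] F [-0.7 -0.1  6. ] w 0.733
grip x t 9.25 p [ 0.5525 -0.2648  0.0063] F [-1.5  0.3  4.8] w 0.749
top red 30 [ 0.553  -0.2633] area 353.0 339.49528461718
top red 40 [ 0.553 -0.263] area 341.5 339.4494855820667
top red 80 [ 0.5541 -0.2649] area 315.5 339.6435263645835
side red 30 [ 0.5503 -0.2624] area 294.0 299.02585210837424
side red 40 [ 0.5499 -0.2631] area 265.5 299.3257899042219
side red 80 [ 0.5499 -0.2631] area 265.5 299.3257899042219
 t 11.45 p [ 0.4503 -0.0007  0.2493] F [-0.5  1.2  0.4] w 0.998
```

View pics/side1.png

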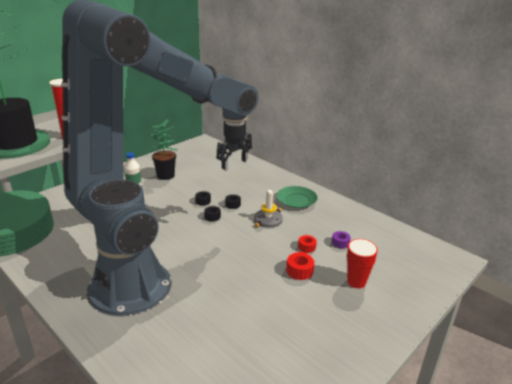

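View pics/top1.png

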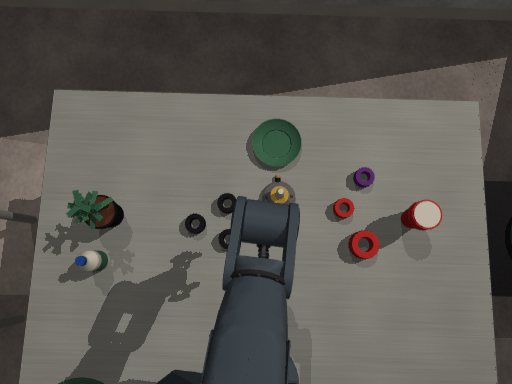

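The red ring is now centred at the tool pose (0.5525, -0.2648). That gives a top-camera bias of about (+0.5, +1.3) mm and puts the corrected spine at about (0.584, -0.0512). I'll pick up red and thread it.

```bash
python3 - <<'E'
from h import *
r=(.552,-.2645); s=(.5835,-.051)
manip.move_ptp([*r,.09],JX); manip.move_l([*r,.005],max_speed=.15)
manip.set_gripper(0.0,45); st("grip")
manip.move_l([*r,.185],max_speed=.3); st("lift")
manip.move_ptp([*s,.175],JX); st("over")
manip.move_l([*s,.140],max_speed=.1); st()
for z in (.132,.126,.12,.112):
    manip.move_l([*s,z],max_speed=.06); st()
    if np.abs(manip.current_force()).max()>12: break
E
```

```text
grip t 13.76 p [ 0.5526 -0.2648  0.0068] F [-3.1  1.1 10.5] w 0.739
lift t 14.51 p [ 0.5513 -0.2641  0.1836] F [ 0.3  0.5 -0.7] w 0.741
over t 15.38 p [ 0.5834 -0.052   0.1744] F [-0.4 -1.2 -0.8] w 0.741
 t 15.88 p [ 0.5836 -0.0516  0.14  ] F [ 0.5  0.5 -0.8] w 0.743
 t 16.16 p [ 0.5834 -0.051   0.1319] F [ 0.4  0.4 -1.2] w 0.738
 t 16.41 p [ 0.5833 -0.0509  0.1256] F [ 0.2 -0.1 -0.8] w 0.741
 t 16.66 p [ 0.5833 -0.051   0.1196] F [ 0.  -1.  -0.6] w 0.741
 t 16.94 p [ 0.5832 -0.051   0.1115] F [-0.1  0.2 -0.9] w 0.74
```

```bash
python3 - <<'E'
from h import *
s=(.5835,-.051)
for z in (.10,.088,.078,.073,.071,.069,.0675,.066,.065):
    manip.move_l([*s,z],max_speed=.06); st()
    if np.abs(manip.current_force()).max()>4: break
for c in("side","top"):
    p,d=manip.grab_frame(c); cv2.imwrite(f"pics/{c}2.png",p[:,:,::-1])
u,v=proj("side",[.583,-.05,.09]).astype(int)
p=cv2.imread("pics/side2.png");cv2.imwrite("pics/s2.png",cv2.resize(p[v-45:v+45,u-45:u+45],(590,590),interpolation=2))
E
```

```text
t 17.29 p [ 0.5832 -0.0509  0.0995] F [ 0.6 -0.1 -1.6] w 0.745
 t 17.64 p [ 0.5833 -0.051   0.0875] F [-0.1  0.8 -1.1] w 0.741
 t 17.96 p [ 0.5832 -0.051   0.0775] F [ 0.9 -0.1  0.2] w 0.744
 t 18.21 p [ 0.5833 -0.0509  0.0727] F [ 0.1  0.3 -0.3] w 0.736
 t 18.46 p [ 0.5835 -0.051   0.0709] F [ 0.3 -0.6 -0.4] w 0.741
 t 18.71 p [ 0.5834 -0.051   0.0689] F [ 0.7  0.5 -0.5] w 0.741
 t 18.96 p [ 0.5834 -0.051   0.0674] F [ 0.5  0.3 -0.3] w 0.74
 t 19.21 p [ 0.5835 -0.051   0.0659] F [-0.1 -0.2 -0.6] w 0.745
 t 19.46 p [ 0.5836 -0.051   0.0653] F [-1.7 -0.3  3.6] w 0.745
```

View pics/s2.png

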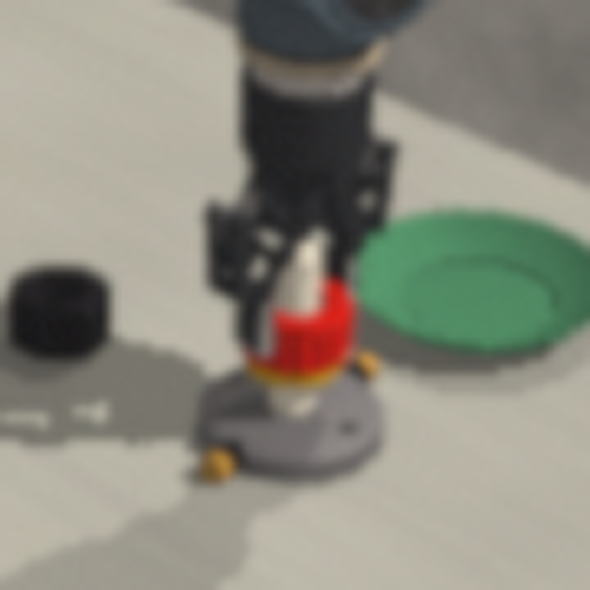

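The crop shows red threaded and seated on the yellow carrier, with 3.6 N of contact at TCP z 0.0653. I'll release it, then centre and pick up black.

```bash
python3 - <<'E'
from h import *
s=(.5835,-.051); b=(.486,.2215)
manip.set_gripper(1.0); st("rel")
manip.move_l([*s,.19],max_speed=.25)
manip.move_ptp([*b,.10],JY)
p,d=manip.grab_frame("side"); cv2.imwrite("pics/side3.png",p[:,:,::-1])
manip.move_l([*b,.005],max_speed=.15); manip.set_gripper(0.0,25); st("grip y"); manip.set_gripper(1.0)
manip.move_l([*b,.06],max_speed=.2); manip.move_ptp([*b,.06],JX); manip.move_l([*b,.005],max_speed=.12)
manip.set_gripper(0.0,45); st("grip x")
manip.move_l([*b,.19],max_speed=.3)
manip.move_ptp([*s,.18],JX); st("over")
p,d=manip.grab_frame("side"); cv2.imwrite("pics/side4.png",p[:,:,::-1])
p=cv2.imread("pics/side3.png");q=cv2.imread("pics/side4.png")
u,v=proj("side",[.583,-.05,.11]).astype(int)
cv2.imwrite("pics/s4.png",np.hstack([cv2.resize(i[v-40:v+40,u-40:u+40],(390,390),interpolation=2) for i in(p,q)]))
E
```

```text
rel t 19.92 p [ 0.5835 -0.051   0.0648] F [-0.5  0.4  0.2] w 1.0
grip y t 22.91 p [0.4866 0.2217 0.0063] F [-1.6 -0.7  7.9] w 0.742
grip x t 26.06 p [0.4866 0.2217 0.0064] F [-2.4 -1.5 10.2] w 0.74
over t 27.94 p [ 0.5832 -0.0499  0.1795] F [ 0.8  0.5 -1.3] w 0.731
```

View pics/s4.png

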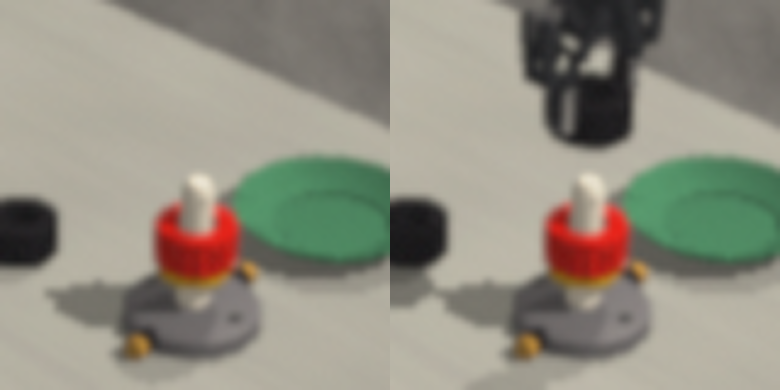

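Red sits flat on the raised carrier, and black hangs above the spine. Lowering black.

```bash
python3 - <<'E'
from h import *
s=(.5835,-.051)
for z in (.140,.130,.122,.114,.107,.104,.102,.101,.100,.099,.098):
    manip.move_l([*s,z],max_speed=.06); st()
    if np.abs(manip.current_force()).max()>3: break
manip.set_gripper(1.0); st("rel")
manip.move_l([*s,.19],max_speed=.25)
manip.move_l([*s-np.array([.15,0]),.19],max_speed=.3)
for c in("side","top"):
    p,d=manip.grab_frame(c); cv2.imwrite(f"pics/{c}5.png",p[:,:,::-1]); np.save(f"pics/{c}5.npy",d)
    u,v=proj(c,[.583,-.05,.09]).astype(int)
    cv2.imwrite(f"pics/c_{c}.png",cv2.resize(p[v-30:v+30,u-30:u+30,::-1],(390,390),interpolation=2))
cv2.imwrite("pics/s5.png",np.hstack([cv2.imread(f"pics/c_{c}.png") for c in("side","top")]));st()
E
```

```text
t 28.81 p [ 0.5837 -0.0511  0.1402] F [-0.8  1.3 -1. ] w 0.739
 t 29.12 p [ 0.5833 -0.051   0.1296] F [ 0.4  1.1 -0.3] w 0.738
 t 29.41 p [ 0.5833 -0.051   0.1215] F [ 0.4  0.5 -1.2] w 0.736
 t 29.69 p [ 0.5833 -0.051   0.1136] F [-0.1  0.1 -1.5] w 0.736
 t 29.96 p [ 0.5833 -0.0509  0.1065] F [ 0.1  0.2 -0.7] w 0.735
 t 30.21 p [ 0.5834 -0.051   0.1039] F [-0.6 -0.2 -0.8] w 0.739
 t 30.46 p [ 0.5834 -0.051   0.1019] F [ 0.1 -0.2 -1.3] w 0.74
 t 30.71 p [ 0.5835 -0.051   0.101 ] F [ 0.2 -0.5 -0.8] w 0.738
 t 30.96 p [ 0.5835 -0.051   0.0999] F [ 0.6 -0.6 -1. ] w 0.738
 t 31.21 p [ 0.5835 -0.051   0.0989] F [ 0.3 -0.5 -1.3] w 0.736
 t 31.46 p [ 0.5836 -0.051   0.0983] F [-2.5  0.   3.9] w 0.737
rel t 31.82 p [ 0.5835 -0.051   0.0979] F [ 0.6  0.1 -1. ] w 1.002
 t 33.08 p [ 0.4343 -0.0511  0.1897] F [-0.5  0.9 -0.8] w 0.999
```

View pics/s5.png

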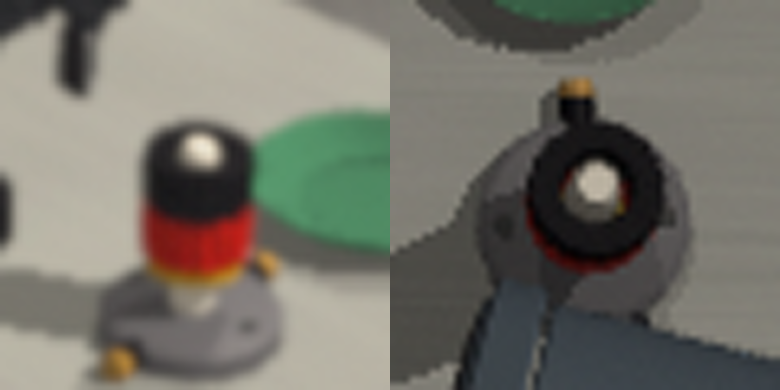

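Both discs are threaded and level, with the carrier still raised. Next I'll push the black top face with the fingertips straddling the spine.

```bash
python3 - <<'E'
from h import *
s=(.5835,-.051)
manip.set_gripper(0.43); st()
manip.move_l([*s,.17],max_speed=.25)
manip.move_l([*s,.132],max_speed=.12); st()
for z in np.r_[np.arange(.127,.1,-.004),.0985,.097,.0955,.094,.0925,.091]:
    manip.move_l([*s,z],max_speed=.05); st()
    F=manip.current_force()[2]
    if F>30: break
E
```

```text
t 33.62 p [ 0.4335 -0.051   0.19  ] F [0.2 0.8 0.1] w 0.431
 t 34.84 p [ 0.5833 -0.0511  0.1325] F [-0.1 -0.2  0.3] w 0.431
 t 35.09 p [ 0.5835 -0.051   0.1273] F [-0.1  0.  -0.7] w 0.427
 t 35.34 p [ 0.5837 -0.051   0.1231] F [ 0.3 -0.6  2.2] w 0.427
 t 35.59 p [ 0.5836 -0.051   0.119 ] F [ 1.1 -0.1  1.7] w 0.428
 t 35.84 p [ 0.5835 -0.051   0.115 ] F [1.1 0.7 1.4] w 0.429
 t 36.09 p [ 0.5834 -0.051   0.1109] F [0.2 0.9 0.3] w 0.433
 t 36.34 p [ 0.5834 -0.051   0.1068] F [ 0.  -0.1 -0.5] w 0.432
 t 36.59 p [ 0.5834 -0.051   0.1028] F [ 0.1 -0.4  0.5] w 0.428
 t 36.84 p [ 0.5833 -0.051   0.0982] F [-0.9 -0.3 -0.3] w 0.432
 t 37.09 p [ 0.5834 -0.051   0.097 ] F [-1.7 -0.8  3.2] w 0.432
 t 37.34 p [ 0.5836 -0.051   0.0968] F [-5.5  0.4 17.2] w 0.427
 t 37.59 p [ 0.5838 -0.0511  0.0966] F [-10.9   0.7  31. ] w 0.432
```

```bash
python3 - <<'E'
from h import *
s=(.5835,-.051)
manip.move_l([*s,.18],max_speed=.2); manip.move_l([.43,-.051,.2],max_speed=.3); st()
for c in("side","top"):
    p,d=manip.grab_frame(c); cv2.imwrite(f"pics/{c}6.png",p[:,:,::-1])
    _,W=cloud(c,d,p)
    r=np.hypot(W[...,0]-.5835,W[...,1]+.051); m=(r<.03)&(r>.018)&(W[...,2]>.08); print(c,"top z",np.percentile(W[m][:,2],[10,50,90]),m.sum())
    hsv=cv2.cvtColor(p,cv2.COLOR_RGB2HSV);
    u,v=proj(c,[.583,-.05,.06]).astype(int)
    cv2.imwrite(f"pics/c_{c}.png",cv2.resize(p[v-30:v+30,u-30:u+30,::-1],(390,390),interpolation=2))
cv2.imwrite("pics/s6.png",np.hstack([cv2.imread(f"pics/c_{c}.png") for c in("side","top")]))
E
```

```text
t 38.84 p [ 0.4301 -0.051   0.1994] F [-0.3  0.6  0. ] w 0.433
side top z [0.08926919 0.09641953 0.10023644] 58
top top z [0.09480265 0.0979311  0.10084321] 183
```

View pics/s6.png

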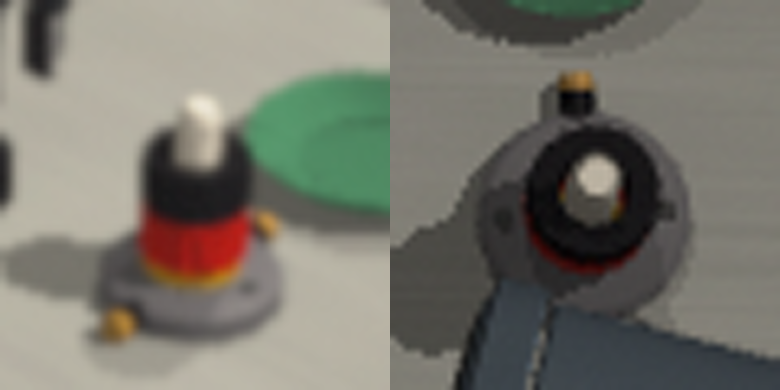

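View pics/top6.png

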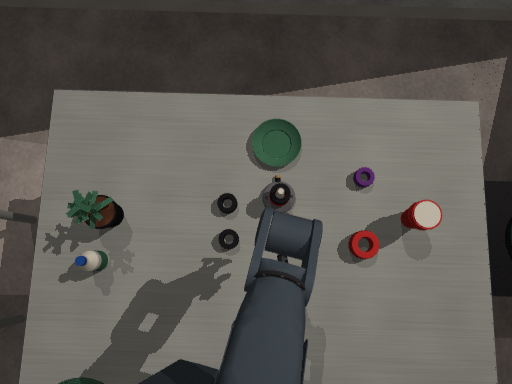

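The stack's top is at 0.098 m, as required, the yellow carrier sits on the foot, and the bystanders are where they were. Handing in.

```bash
python3 -c "
from bench import manip
print(manip.sign_off(), manip.current_time())"
```

```text
the job is handed in; nothing more can be done
the job is handed in; nothing more can be done
```

The filter is reloaded and the job is handed in, at about 39 s of the 67 s allowed. No verdict is reported back, so the checks below are all I have.

- **Threading:** I took the smaller red ring and the leftmost black ring. Each was centred with two crosswise grips, threaded over the spine onto the raised carrier (red first), and released. Contact forces while seating them were only about 4 N.
- **Pushing home:** I pushed the stack down with the fingertips either side of the spine until it hit a firm stop. The force reached 31 N there, and then I backed off.
- **Last checks:**
  - **Stack height:** the top camera's depth put the top of the stack at 97.9 mm, against the 98 mm required. The side camera read 96.4 mm on fewer, noisier points.
  - **Stack position:** the pictures showed the carrier down on the foot, with both discs flat and on the spine.
  - **Surroundings:** the pot, cups, bottle and saucer looked unmoved by eye against the first picture, and the gripper was clear of the stack.
- **Disagreement:** at the start the two cameras differed by 3–7 mm in x. I corrected for this using the red disc's known position in the gripper.

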